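# Load the rolling-mould press and key in its cycle

## Task

In the leaf-rolling workshop, stack every wooden mould on the table onto the press bed, red end over red end so that the lugs drop fully home in the notches below, and finish the stack with the aluminium lid seated the same way. Only then key in the cycle on the timer box, pressing one key at a time fully down and letting each spring back up before the next: white once, yellow twice, blue once, green once. Leave the stack standing square and don't disturb the jar, the thread spool or the mug standing by.

Things in the scene. Friction and masses are not known exactly. Their poses are not given: they have to be found in the camera images.
- mould1: loose pale wooden mould, 110 g: body 90 (x) x 54 (y) x 22 mm spanning 6 to 28 mm above the origin, which is the centre of its underside at the level of its lug feet; z up. Red paint marks its +x end. Below it two lugs, 6 mm tall, 14 mm long, slimmer at the foot, centred 38 mm either side of the middle: 40 mm wide at +x, 32 mm at -x. 2 to 4 of the moulds are present; absent ones read None.
- mould2: mould just like mould1. Top notches of every mould: 7 mm deep, cut in from the end faces to 29.5 mm from the middle, 43 mm wide at the red +x end and 35 mm at the -x end. So lugs seat only one way round, with about 1.5 mm play.
- mould3: mould just like mould1. Seated on another mould it is level, its axes parallel to that one's and its origin 22 mm above that one's.
- mould4: mould just like mould1. At the start each mould (and the lid) stands on its lugs on the table, its +x end turned up to 55 degrees either way from straight away from the robot (world +x).
- lid: loose aluminium pressure plate (the lid), 220 g: plate 90 (x) x 54 (y) x 12 mm, 6 to 18 mm above the origin, with the same two lugs below as a mould and no notches; on top a brown grip bar 56 (x) x 20 (y) mm, 18 to 42 mm above the origin. Origin: centre of the underside at the level of the lug feet, z up. A red stripe marks the +x end.
- bed: fixed grey press bed 120 (x) x 84 (y) mm, steel top 30 mm above the table, with the same notches as a mould; +x end marked red, turned up to 23 degrees from world +x. Origin: centre of its underside, z up. Moulds seat centred on it, axes parallel, origins 24, 46, 68 and 90 mm above the bed's; the lid's 22 mm above the last mould's.
- panel: fixed green timer box, 124 x 124 x 35 mm, with four push keys on its top in a 54 mm square grid; which colour is in which place varies. Origin: centre of its underside.
- key_white (a joint): travel of the white spring key in m: 0 is up, 0.006 fully down; it counts as pressed beyond 0.004, and springs back up (below 0.002) when let go. It starts to move at about 1.5 N and is fully down at 5 N.
- key_white_top (a point): centre of the top face of the white key: a round cap of 26 mm diameter, its top 57 mm above the table when up, standing 10 mm out of a black collar of 42 mm diameter; it goes straight down.
- key_yellow (a joint): travel of the yellow spring key in m: 0 is up, 0.006 fully down; it counts as pressed beyond 0.004, and springs back up (below 0.002) when let go. It starts to move at about 1.5 N and is fully down at 5 N.
- key_yellow_top (a point): centre of the top face of the yellow key: a round cap of 26 mm diameter, its top 57 mm above the table when up, standing 10 mm out of a black collar of 42 mm diameter; it goes straight down.
- key_blue (a joint): travel of the blue spring key in m: 0 is up, 0.006 fully down; it counts as pressed beyond 0.004, and springs back up (below 0.002) when let go. It starts to move at about 1.5 N and is fully down at 5 N.
- key_blue_top (a point): centre of the top face of the blue key: a round cap of 26 mm diameter, its top 57 mm above the table when up, standing 10 mm out of a black collar of 42 mm diameter; it goes straight down.
- key_green (a joint): travel of the green spring key in m: 0 is up, 0.006 fully down; it counts as pressed beyond 0.004, and springs back up (below 0.002) when let go. It starts to move at about 1.5 N and is fully down at 5 N.
- key_green_top (a point): centre of the top face of the green key: a round cap of 26 mm diameter, its top 57 mm above the table when up, standing 10 mm out of a black collar of 42 mm diameter; it goes straight down.
- glue_jar: small glass jar with an orange cap, 52 mm across and 70 mm tall; a bystander, to be left alone. Origin: centre of its underside.
- spool: red thread spool standing on end, 40 mm across and 49 mm tall; a bystander, to be left alone. Origin: centre of its underside.
- cup: blue mug, 72 mm across and 80 mm tall; a bystander, to be left alone. Origin: centre of its underside.
Mind the look-alikes: they are no part of the job. Leave any pink or turquoise look-alike of the mould3 alone.

How it is judged:
By the outcome, as a careful person would: the job done as asked, in the order asked, and still so for the second after the job is handed in, with the robot touching nothing.
Of mould1, mould2, mould3, mould4 only 2 to 4 are there at a start; the rules pass over those that are not, and their reading is None.
At some moment in a run one of mould1, mould2, mould3, mould4 may be knocked a few centimetres aside while the robot is not near it.
It also fails if it takes over 210 s, if anything falls off the work surface, if the arm or the gripper's body presses on something with over 40 N, if the wrist force passes 120 N, or if a joint passes its speed limit or range.

## Robot

A 6-joint arm with a two-finger parallel gripper is mounted at the origin on the work surface. World frame = base frame: x ahead of the robot, y to its left, z up, the work surface at z = 0. Lengths are in m, angles in degrees, forces in N, time in s.
With the tool pointing down it reaches from about 0.325 to 0.85 m from the base axis. Payload 15.5 kg.
Tool frame: the origin (TCP) lies at the very end of the fingers, on their centre line; the grasp point (between the pads) lies arm.grip_depth behind it (arm.grip_depth is the distance from the TCP to the grasp point, in m); z points along the fingers, y is the direction in which the jaws open and shut (so a half turn about z gives the same grasp; the last joint's range is limited). The gripper opens to 91 mm and grips with 3 to 60 N. Pads are 32 mm wide; open, the fingers measure 118 mm over their backs; the gripper's body (76 mm by 178 mm) begins 60 mm behind the grasp point.
Start: joints at [-81.962, 28.281, 77.091, -0, 74.628, -5.472], TCP at [0.146, -0.608, 0.19] pointing down, gripper open.
Joint ranges: [-166.48, 166.48], [-47.26, 123.95], [12.59, 153.08], [-70.14, 250.14], [6.76, 159.57], [-176.63, 176.63]. Speed limits (degrees/s): [108.29, 108.29, 147.25, 172.46, 172.46, 172.46].

## Interface

Orientations are given as a 3x3 rotation matrix whose columns are the frame's x, y, z axes.
In Python, from rig import arm gives the robot as it stands. Calls block until the motion is done:
- arm.move_to(position, orientation): joint-space move of the TCP to a pose.
- arm.move_l(position, orientation=None, feed=0.15): straight line of the TCP; orientation=None keeps the orientation; feed is the mean speed in m/s.
- arm.move_joints(angles): joint-space move.
- arm.grip(opening): finger opening in m; the grip force is fixed at half the most; returns when the fingers have stopped.
- arm.sleep(seconds).
- arm.solve_ik(position, orientation): joint angles nearest the present ones, or None.
- arm.snapshot(name): name is "side" or "top"; returns the picture (400x640x3 uint8, red, green, blue); there is no depth.
- arm.get_calibration(name): a dict with "intrinsics" (3x3 intrinsics, pixels), "k1" (the pictures are not rectified: a ray, as slopes to the right and down, at radius r is drawn at 1 + k1 r^2 times it, then the intrinsics apply), "cam_to_world" (4x4, takes a point from camera to world coordinates). Camera axes: x right, y down, z forward; pixel columns grow to the right and rows downward; lengths in m; the calibration is good to about 2 mm. A picture is of the moment at which its call begins. get_calibration takes no time and is no camera call.
A pose or a line that the arm cannot do raises arm.Unreachable and nothing moves.
- arm.sign_off(): hands the job in, once; it reports no verdict.
Readings, each from a call of its own:
- arm.current_t(): time.
- arm.current_joint_positions(): joint angles.
- arm.current_dq(): joint speeds.
- arm.current_tau(): joint torques, N m.
- arm.current_ee_pos(): TCP position.
- arm.current_tool_rot(): TCP orientation.
- arm.current_force(): force on the tool from outside, world axes, zero at the start.
- arm.current_torque(): the same for the moment, N m.
- arm.current_width(): finger opening in m.
Only numpy, scipy, OpenCV 4.12 (cv2) and the standard library are available. Lean on these libraries where they do the work, as an engineer would, in place of code of your own. Each camera call takes 0.05 s, during which the arm holds its last target. There are 200 camera calls.

## Working session

There is one attempt and no reset: what is moved stays moved. The work goes in short steps, each a Python script; the robot and the scene stay as the last script left them, time stands still between calls to the robot, and variables do not carry over. Pictures are saved under pics/ and viewed, about 12 in all and at most 16, crops included, and the job is handed in when it is done.

```bash
ls; mkdir -p pics
python3 - <<'E'
from rig import arm
import cv2,numpy as np
for n in ("top","side"):
    im=arm.snapshot(n); cv2.imwrite(f"pics/{n}0.png",im[:,:,::-1])
    c=arm.get_calibration(n); print(n,np.round(c["intrinsics"],2).tolist(),c["k1"],np.round(c["cam_to_world"],4).tolist())
print(arm.grip_depth,arm.current_t(),np.round(arm.current_tool_rot(),3).tolist(),arm.current_width())
E
```

```text
pics
top [[396.58, 0.0, 325.47], [0.0, 396.58, 201.67], [0.0, 0.0, 1.0]] 0.013785887515899967 [[-0.027, -0.9937, 0.1085, 0.4096], [-0.9996, 0.0265, -0.0062, -0.0432], [0.0033, -0.1087, -0.9941, 0.9983], [0.0, 0.0, 0.0, 1.0]]
side [[467.98, 0.0, 320.79], [0.0, 467.98, 198.91], [0.0, 0.0, 1.0]] -0.11452733659193097 [[-0.9732, -0.1302, 0.1894, 0.2113], [-0.229, 0.4807, -0.8464, 1.1538], [0.0191, -0.8672, -0.4976, 0.7727], [0.0, 0.0, 0.0, 1.0]]
0.0188 0.1 [[0.972, 0.234, -0.0], [0.234, -0.972, 0.001], [0.0, -0.001, -1.0]] 0.09085499818392649
```

View pics/top0.png

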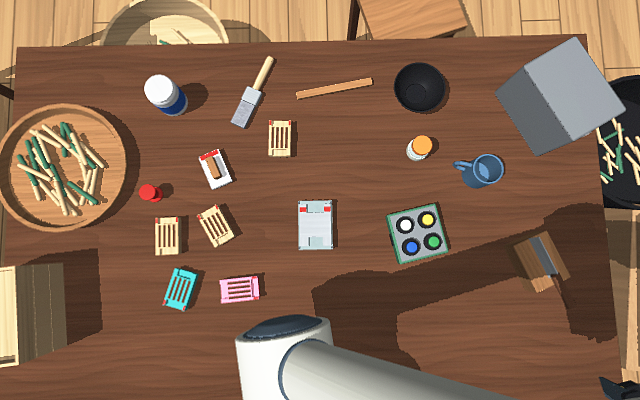

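View pics/side0.png

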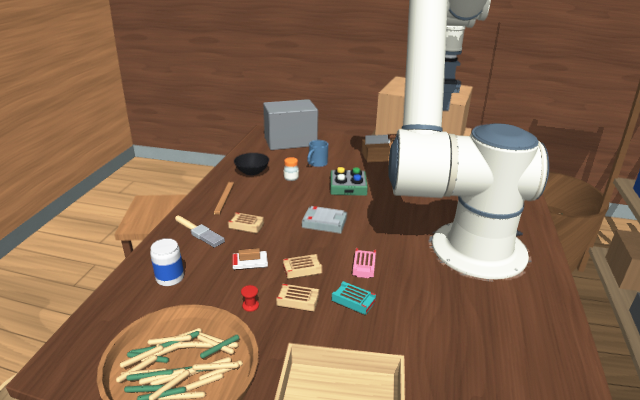

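Top view: three pale moulds at (281,139), (168,236), (216,226); lid (214,168); bed (315,225); panel (418,233). Turquoise (180,288) and pink (240,290) are the look-alikes, so I leave those. I'll confirm in an enlarged crop.

Run:
```python
import cv2
im=cv2.imread("pics/top0.png")
c=cv2.resize(im[110:270,145:345],None,fx=4,fy=4,interpolation=cv2.INTER_CUBIC)[:600]
cv2.imwrite("pics/crop0.png",cv2.resize(im[115:265,145:345],None,fx=4,fy=4,interpolation=cv2.INTER_CUBIC))
```

```text
(no output)
```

View pics/crop0.png

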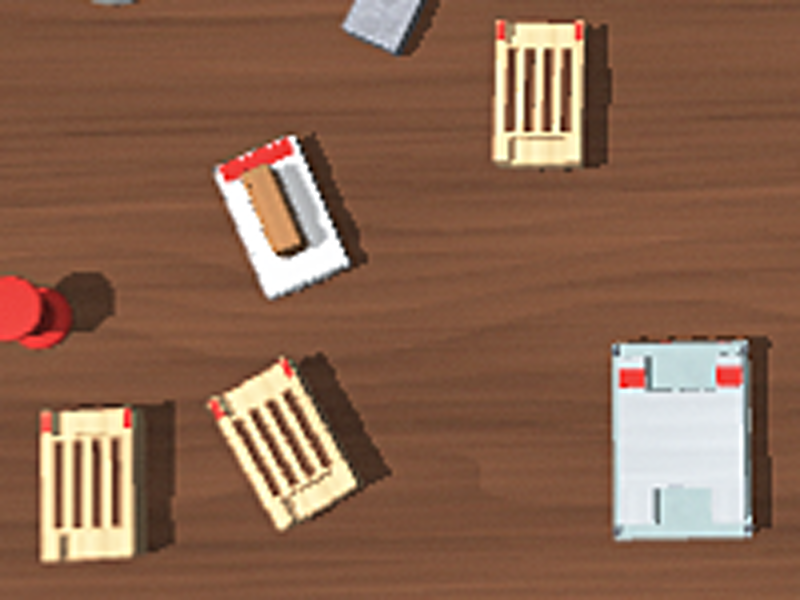

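Three moulds confirmed as pale with red corners, lid at (214,168) with red stripe up. Now I measure them.

```bash
cat > h.py <<'E'
from rig import arm
import numpy as np, cv2
def rays(px,name):
    c=arm.get_calibration(name);K=c["intrinsics"];T=np.array(c["cam_to_world"])
    d=(np.asarray(px,float)-[K[0][2],K[1][2]])/K[0][0]; r=d.copy()
    for _ in range(8): r=d/(1+c["k1"]*(r**2).sum(1,keepdims=True))
    return T[:3,3], np.c_[r,np.ones(len(r))]@T[:3,:3].T
def plane(px,z,name="top"):
    o,D=rays(px,name); return (o+D*((z-o[2])/D[:,2])[:,None])[:,:2]
S=4
def mask_of(im,kind):
    I=cv2.resize(im,None,fx=S,fy=S,interpolation=cv2.INTER_CUBIC); h,s,v=cv2.split(cv2.cvtColor(I,cv2.COLOR_RGB2HSV))
    red=((h<6)|(h>172))&(s>150)&(v>110)
    m={"mould":(h>12)&(h<35)&(s>40)&(s<150)&(v>110)|red,
       "lid":(s<45)&(v>120)|red,"bed":((s<60)&(v>120))|red,
       "panel":(h>55)&(h<85)&(s>60)&(v>50)}[kind]
    return cv2.morphologyEx((m*255).astype(np.uint8),cv2.MORPH_CLOSE,np.ones((9,9))), red
def topx(px): return (np.asarray(px,float)+0.5)/S-0.5
def blobs(im,kind,near,R=28):
    """contour (original px) and red centroid of the blob at pixel `near`"""
    m,red=mask_of(im,kind); g=np.zeros_like(m); cv2.circle(g,(int(near[0]*S),int(near[1]*S)),R*S,255,-1); m&=g
    cs,_=cv2.findContours(m,cv2.RETR_EXTERNAL,cv2.CHAIN_APPROX_NONE); c=max(cs,key=cv2.contourArea)
    f=np.zeros_like(m); cv2.drawContours(f,[c],-1,255,-1); ys,xs=np.nonzero((f>0)&red)
    return topx(c[:,0]), topx([[xs.mean(),ys.mean()]]) if len(xs) else None
def fit(im,kind,near,zt,zb,L,W,R=28):
    """rectangle of the top face (at zt, sides down to zb), corrected for the visible sides"""
    c,red=blobs(im,kind,near,R); P=plane(c,zt); o=rays([[0,0]],"top")[0]; n=o[:2]
    s=(o[2]-zt)/(o[2]-zb)
    (cx,cy),(w,hh),a=cv2.minAreaRect((P*1000).astype(np.float32)); a=np.radians(a if w>hh else a+90)
    u=np.array([np.cos(a),np.sin(a)])
    if red is not None and (plane(red,zt)[0]-np.array([cx,cy])/1000)@u<0: u=-u
    if red is None and u[0]<0: u=-u
    v=np.array([-u[1],u[0]]); C=n.copy(); raw=[];siz=[]
    for ax in (u,v):
        t=(P-n)@ax; lo,hi=np.percentile(t,[.3,99.7]); raw.append(hi-lo)
        if lo>0: lo/=s
        if hi<0: hi/=s
        C=C+ax*(lo+hi)/2; siz.append(hi-lo)
    yaw=np.degrees(np.arctan2(u[1],u[0]))
    print(kind,near,"c",np.round(C*1000,1),"yaw",round(yaw,1),"size",np.round(np.array(siz)*1000,1),"raw",np.round(np.array(raw)*1000,1))
    return C,yaw
def Rdown(yaw):  # tool x along yaw, z down, jaws across
    c,s=np.cos(np.radians(yaw)),np.sin(np.radians(yaw)); return np.array([[c,s,0],[s,-c,0],[0,0,-1.]])
E
python3 - <<'E'
from h import *
im=cv2.imread("pics/top0.png")[:,:,::-1]
for p in [(281,139),(168,236),(216,226)]: fit(im,"mould",p,.028,.006,90,54)
fit(im,"lid",(214,168),.018,.006,90,54); fit(im,"bed",(315,225),.030,0,120,84,38)
fit(im,"panel",(418,233),.035,0,124,124,50)
vis=cv2.resize(im,None,fx=S,fy=S)[:,:,::-1].copy()
for k,p,R in [("mould",(281,139),28),("mould",(168,236),28),("mould",(216,226),28),("lid",(214,168),28),("bed",(315,225),38),("panel",(418,233),50)]:
    c,_=blobs(im,k,p,R); cv2.drawContours(vis,[((c+.5)*S-.5).astype(int)[:,None]],-1,(255,0,255),1)
cv2.imwrite("pics/cont.png",cv2.resize(vis[115*S:265*S,150*S:460*S],(800,387),interpolation=cv2.INTER_AREA))
E
```

```text
mould (281, 139) c [682.4  64.5] yaw -1.8 size [93.2 58.2] raw [98.2 60.2]
mould (168, 236) c [443.9 343.3] yaw 1.7 size [94.7 49.8] raw [94.7 57.8]
mould (216, 226) c [465.2 224.1] yaw 30.0 size [93. 55.] raw [96.  58.9]
lid (214, 168) c [607.9 226.9] yaw 22.6 size [90.8 54.7] raw [93.7 56.4]
bed (315, 225) c [460.1 -22.1] yaw -0.3 size [121.3  84.7] raw [121.3  84.7]
panel (418, 233) c [ 432.9 -270.1] yaw -77.7 size [121.7 123.3] raw [127.5 123.3]
```

View pics/cont.png

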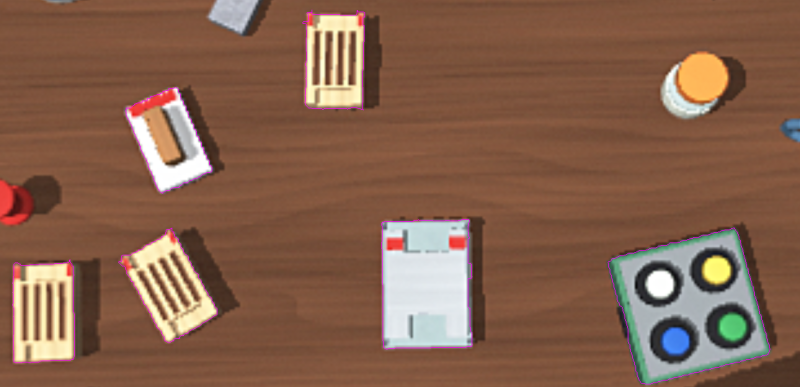

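```bash
cat >> h.py <<'E'
PX=arm.get_calibration("top")
def up(z=.16,feed=.25):
    p=np.array(arm.current_ee_pos()); p[2]=z; arm.move_l(p,feed=feed)
def pick(C,yaw,tz,open_,close):
    arm.grip(open_); R=Rdown(yaw)
    arm.move_to([*C,tz+.07],R); arm.move_l([*C,tz],feed=.12); f0=np.array(arm.current_force())
    arm.grip(close); print("width",round(arm.current_width()*1000,1),"f",np.round(arm.current_force(),1)); up()
def lower(C,yaw,z_seat,z_from=.012,tol=8,step=.001,floor=-.0005):
    """step down to z_seat; stop at contact. returns height above seat"""
    R=Rdown(yaw); arm.move_to([*C,.16],R); arm.move_l([*C,z_seat+z_from],feed=.1)
    return press(C,z_seat,z_from,tol,step,floor)
def press(C,z_seat,z_from,tol=8,step=.001,floor=-.0005):
    f0=np.array(arm.current_force()); z=z_from
    while z>floor:
        z-=step; arm.move_l([*C,z_seat+z],feed=.03); f=np.array(arm.current_force())-f0
        if abs(f[2])>tol or np.hypot(f[0],f[1])>tol: break
    print("z above seat mm",round((arm.current_ee_pos()[2]-z_seat)*1000,2),"df",np.round(f,1),"t",round(arm.current_t(),1)); return z,f
E
python3 - <<'E'
from h import *
im=arm.snapshot("top")
C,y=fit(im,"mould",(216,226),.028,.006,90,54); pick(C,y,.009,.078,.045)
B,by=fit(im,"bed",(315,225),.030,0,120,84,38)
lower(B,by,.033)
cv2.imwrite("pics/s1.png",cv2.resize(arm.snapshot("side")[130:280,200:400],None,fx=4,fy=4)[:,:,::-1])
E
```

```text
mould (216, 226) c [465.  224.6] yaw 29.3 size [93.2 55.2] raw [96.2 59.2]
width 45.1 f [ 0.3 -0.3  0.6]
bed (315, 225) c [460.1 -22.1] yaw -0.3 size [121.3  84.7] raw [121.3  84.7]
z above seat mm -1.05 df [0.5 0.2 0. ] t 11.4
```

View pics/s1.png

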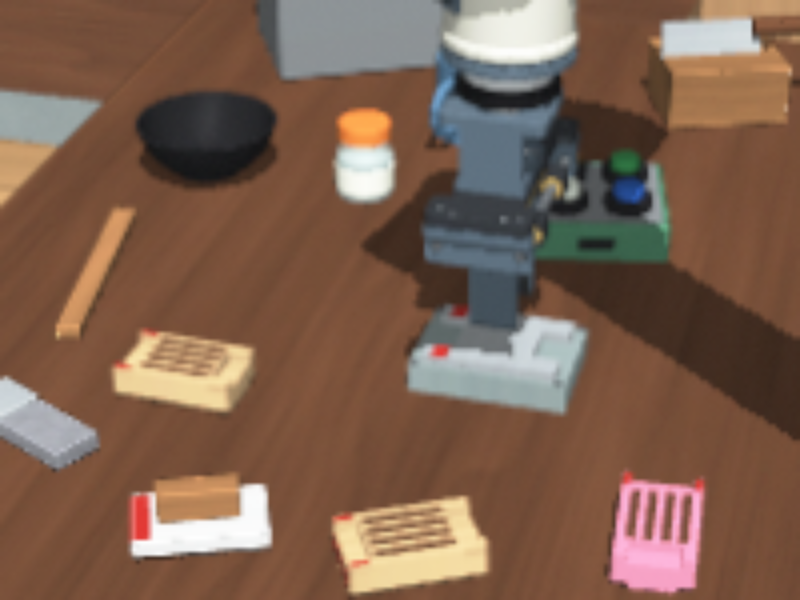

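The fingers closed to 45 mm, so they missed the mould, which still stands at side px (302,266). I'll check where it is by side rays, and what the gripper reports.

Run:
```python
from h import *
up()
print(np.round(arm.current_ee_pos(),4), np.round(arm.current_tool_rot(),3).tolist(), arm.current_width())
print("side moulds",plane([[302.5,266],[246,223],[298,297]],.017,"side"))
print("side lid, bed",plane([[250,260],[324.5,220]],.017,"side"))
arm.move_to([.3,-.5,.3],Rdown(0))
im=arm.snapshot("top"); cv2.imwrite("pics/t2.png",cv2.resize(im[110:280,140:340],None,fx=3.5,fy=3.5,interpolation=cv2.INTER_CUBIC)[:,:,::-1])
print(arm.current_t())
```

```text
[ 0.4599 -0.0221  0.16  ] [[1.0, -0.005, 0.0], [-0.005, -1.0, -0.0], [0.0, 0.0, -1.0]] 0.04507458422891735
side moulds [[0.46463111 0.221803  ]
 [0.68057769 0.06646253]
 [0.44384085 0.33974956]]
side lid, bed [[ 0.60528873  0.23286219]
 [ 0.45895059 -0.01032072]]
14.05
```

View pics/t2.png

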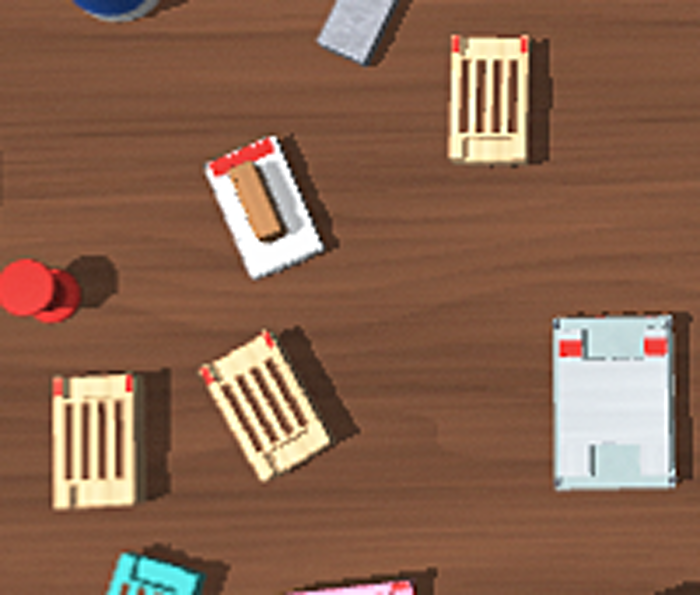

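Mould still in place at both views' estimate (465,224). Retry with diagnostics at the grasp.

Run:
```python
from h import *
im=arm.snapshot("top")
C,y=fit(im,"mould",(216,226),.028,.006,90,54)
arm.grip(.085); arm.move_to([*C,.08],Rdown(y)); arm.move_l([*C,.009],feed=.12)
print(np.round(arm.current_ee_pos(),4),arm.current_width(),np.round(arm.current_force(),1))
a=arm.snapshot("side")[190:310,230:390]
arm.grip(.052); print(arm.current_width(),np.round(arm.current_force(),1),np.round(arm.current_ee_pos(),4))
arm.sleep(.5);print(arm.current_width())
b=arm.snapshot("side")[190:310,230:390]
cv2.imwrite("pics/g1.png",cv2.resize(np.hstack([a,b]),None,fx=2.5,fy=2.5,interpolation=cv2.INTER_CUBIC)[:,:,::-1])
```

```text
mould (216, 226) c [465.2 224.1] yaw 30.1 size [93.2 54.9] raw [96.2 58.8]
[0.4655 0.2241 0.0094] 0.08472104487185977 [ 0.  -0.5 -0.6]
0.05167396331007873 [-0.3 -0.1 -0.4] [0.4652 0.2241 0.009 ]
0.05179468107949052
```

View pics/g1.png

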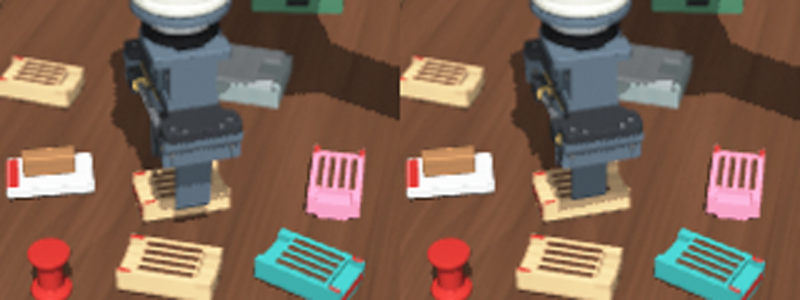

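Run:
```python
from h import *
arm.grip(.03); print(arm.current_width(),np.round(arm.current_force(),1))
b=arm.snapshot("side")[220:290,265:345]
cv2.imwrite("pics/g2.png",cv2.resize(b,None,fx=8,fy=8,interpolation=cv2.INTER_CUBIC)[:,:,::-1])
```

```text
0.03011385080060819 [-0.1 -0.2  0.3]
```

View pics/g2.png

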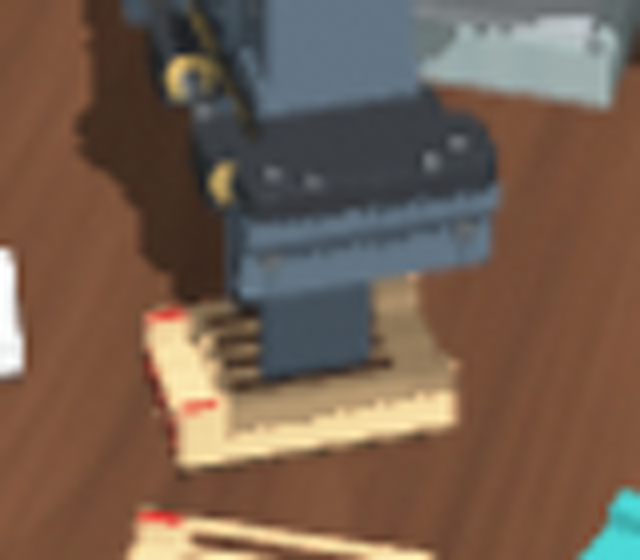

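Run:
```python
from h import *
from scipy.optimize import lsq_linear
for px,n,q in [((304.4,266.9),(-.5,.866),(.451,.2486)),((323.75,210.5),(0,1),(.46,.014)),((307,272),(-.5,.866),(.443,.2615))]:
    o,D=rays([px],"side"); D=D[0]; t=(np.dot(n,np.array(q)-o[:2]))/np.dot(n,D[:2]); print(np.round(o+t*D,4))
print(arm.current_ee_pos(),np.round(arm.current_joint_positions(),2))
```

```text
[0.4522 0.2493 0.0374]
[0.4568 0.014  0.0651]
[0.4423 0.2611 0.0322]
[0.46516497 0.22412338 0.00900262] [ 19.1   34.56 102.69   0.    42.75  78.97]
```

The tips appear about 30 mm above the reported TCP. I'll verify by touching the mould top (28 mm) gently.

Run:
```python
from h import *
p=np.array(arm.current_ee_pos()); f0=np.array(arm.current_force())
for k in range(30):
    p[2]-=.001
    try: arm.move_l(p,feed=.03)
    except arm.Unreachable as e: print("unreach",p[2],e); break
    f=np.array(arm.current_force())-f0
    if np.linalg.norm(f)>3: break
print(np.round(arm.current_ee_pos(),4),np.round(f,1),arm.current_t())
```

```text
[0.4653 0.2242 0.0042] [-0.6 -1.2  5.2] 21.4417
```

```bash
cat >> h.py <<'E'
def touch(n=40,lim=4,step=.001):
    p=np.array(arm.current_ee_pos()); f0=np.array(arm.current_force())
    for k in range(n):
        p[2]-=step
        try: arm.move_l(p,feed=.03)
        except arm.Unreachable as e: print("unreach",p[2],e); break
        f=np.array(arm.current_force())-f0
        if np.linalg.norm(f)>lim: break
    print("touch",np.round(arm.current_ee_pos(),4),np.round(f,1),round(arm.current_t(),1)); return arm.current_ee_pos()[2]
E
python3 - <<'E'
from h import *
im0=arm.snapshot("side")
up(.03); arm.grip(.085); p=np.array(arm.current_ee_pos()); p[2]=-.005; arm.move_l(p,feed=.1)
z=touch()
cv2.imwrite("pics/g3.png",cv2.resize(arm.snapshot("side")[220:290,265:345],None,fx=8,fy=8,interpolation=cv2.INTER_CUBIC)[:,:,::-1])
E
```

```text
touch [ 0.4653  0.2242 -0.0238] [-1.  -0.5  5. ] 27.9
```

View pics/g3.png

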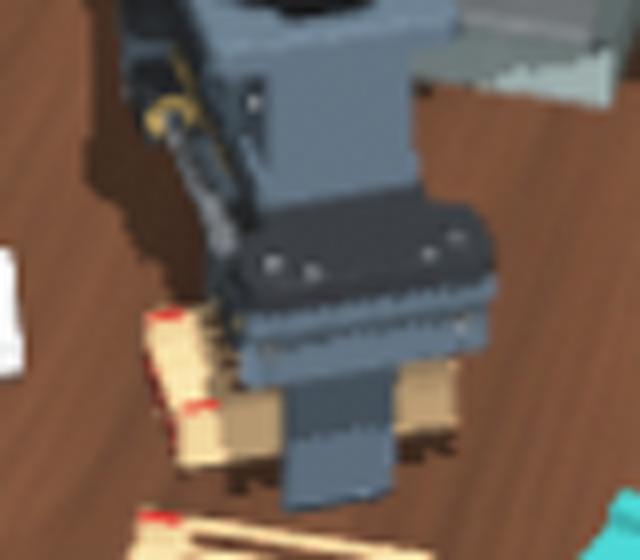

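The table contact at reported −0.024 agrees with the mould top contact: the tool's real end sits 23.8 mm above the reported TCP. I correct for it and grip.

```bash
cat >> h.py <<'E'
DZ=.0238  # real tip height = reported z + DZ
E
python3 - <<'E'
from h import *
B=np.array([.4601,-.0221]);by=-.3
up(.009-DZ,.05); arm.grip(.045); print("width",round(arm.current_width()*1000,1)); up(.14)
print("width",round(arm.current_width()*1000,1))
lower(B,by,.033-DZ)
cv2.imwrite("pics/s2.png",cv2.resize(arm.snapshot("side")[170:250,270:380],None,fx=6,fy=6,interpolation=cv2.INTER_CUBIC)[:,:,::-1])
E
```

```text
width 53.6
width 54.0
z above seat mm -0.48 df [-0.6  0.5 14.9] t 35.4
```

View pics/s2.png

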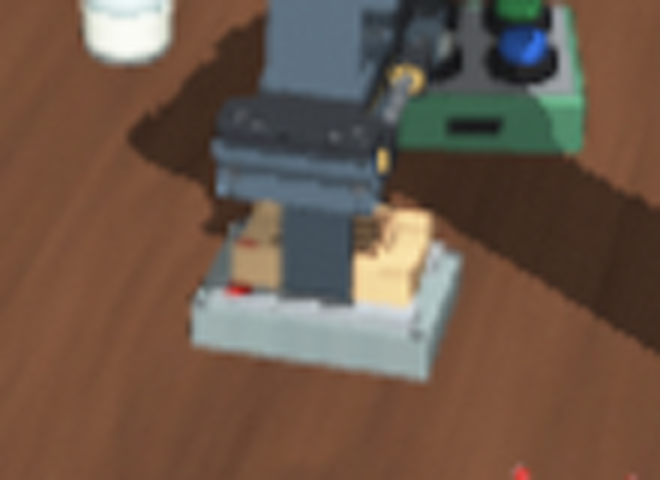

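Seated: contact at −0.5 mm with no lateral force. I release, look, and go for the next. The arm goes up and aside for the snapshot.

```bash
cat >> h.py <<'E'
B=np.array([.4601,-.0221]);BY=-.3
def away():
    up(.16); arm.move_to([.35,-.42,.2],Rdown(0))
def release(open_=.072):
    arm.grip(open_); up(.14)
E
python3 - <<'E'
from h import *
release(.078); away()
im=arm.snapshot("top"); cv2.imwrite("pics/t3.png",im[:,:,::-1])
fit(im,"mould",(315,225),.052,.030,90,54,25)
for p in [(281,139),(168,236)]: fit(im,"mould",p,.028,.006,90,54)
fit(im,"lid",(214,168),.018,.006,90,54)
print(arm.current_t())
cv2.imwrite("pics/t3c.png",cv2.resize(im[105:265,140:450],(800,413),interpolation=cv2.INTER_CUBIC)[:,:,::-1])
E
```

```text
mould (315, 225) c [458.6 -19. ] yaw -1.5 size [91.3 77.3] raw [91.4 77.3]
mould (281, 139) c [682.3  64.1] yaw -2.2 size [93.2 56.9] raw [98.1 58.9]
mould (168, 236) c [443.9 343.4] yaw 1.7 size [94.6 49.8] raw [94.6 57.8]
lid (214, 168) c [607.9 226.8] yaw 22.6 size [91.  54.8] raw [93.9 56.5]
38.5583
```

View pics/t3c.png

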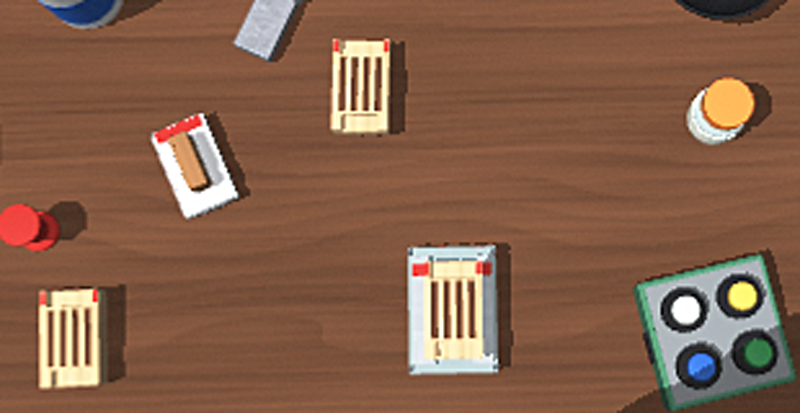

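Red over red, seated. Next mould at (281,139).

Run:
```python
from h import *
im=arm.snapshot("top")
C,y=fit(im,"mould",(281,139),.028,.006,90,54)
pick(C,y,.009-DZ,.08,.045)
z,f=lower(B,BY,.055-DZ)
if z<.001: release(.078); away(); im=arm.snapshot("top"); C,y=fit(im,"mould",(168,236),.028,.006,90,54); fit(im,"lid",(214,168),.018,.006,90,54)
cv2.imwrite("pics/t4.png",im[:,:,::-1]); cv2.imwrite("pics/s4.png",arm.snapshot("side")[:,:,::-1])
```

```text
mould (281, 139) c [682.5  63.9] yaw -2.1 size [93.5 56.3] raw [98.5 58.2]
width 54.0 f [-1.5  1.   5.8]
z above seat mm 0.25 df [-0.9  0.   8.9] t 48.4
mould (168, 236) c [444.  343.4] yaw 1.7 size [94.7 49.8] raw [94.7 57.8]
lid (214, 168) c [608.  226.9] yaw 22.6 size [91.3 54.8] raw [94.2 56.6]
```

Run:
```python
from h import *
im=arm.snapshot("top")
C,y=fit(im,"mould",(168,236),.028,.006,90,54)
C=C-[0,.004]   # shaded -y side was not in the mask; side view gives y=.3397
pick(C,y,.009-DZ,.08,.045)
z,f=lower(B,BY,.077-DZ)
if z<.001: release(.078); away(); im=arm.snapshot("top"); fit(im,"lid",(214,168),.018,.006,90,54)
s=arm.snapshot("side")
v=cv2.resize(s[160:250,270:390],(600,450),interpolation=cv2.INTER_CUBIC)
cv2.imwrite("pics/s5.png",v[:,:,::-1]); cv2.imwrite("pics/t5.png",im[:,:,::-1])
```

```text
mould (168, 236) c [443.9 344.4] yaw 1.7 size [94.6 52. ] raw [94.6 59.9]
width 54.1 f [-0.6 -0.5  5.8]
z above seat mm 0.26 df [-2.3  0.9  8.1] t 62.0
lid (214, 168) c [608.  226.9] yaw 22.6 size [91.3 54.8] raw [94.3 56.5]
```

View pics/s5.png

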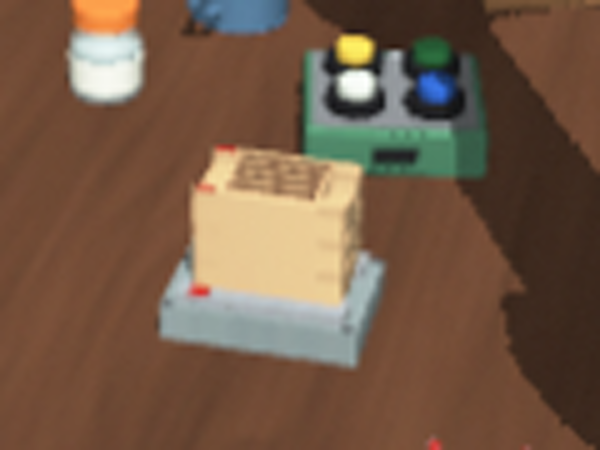

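Three moulds stand square, red ends together. Now the lid.

Run:
```python
from h import *
im=arm.snapshot("top")
C,y=fit(im,"lid",(214,168),.018,.006,90,54)
pick(C,y,.022-DZ,.05,.01)
z,f=lower(B,BY,.112-DZ)
if z<.001:
    release(.05); away(); im=arm.snapshot("top")
s=arm.snapshot("side")
v=np.hstack([cv2.resize(s[140:250,270:380],(400,400),interpolation=cv2.INTER_CUBIC),cv2.resize(im[170:270,265:365],(400,400),interpolation=cv2.INTER_CUBIC)])
cv2.imwrite("pics/s6.png",v[:,:,::-1]); cv2.imwrite("pics/t6.png",im[:,:,::-1])
# keys
I=cv2.cvtColor(im,cv2.COLOR_RGB2HSV).astype(int)
roi=np.zeros(im.shape[:2],bool); roi[205:265,388:448]=1
h,S_,V=I[...,0],I[...,1],I[...,2]
mk={"white":(S_<30)&(V>215),"yellow":(h>20)&(h<35)&(S_>120)&(V>150),"blue":(h>100)&(h<125)&(S_>150),"green":(h>55)&(h<85)&(S_>150)&(V>60)}
for k,m in mk.items():
    n,l,st,ce=cv2.connectedComponentsWithStats((m&roi).astype(np.uint8)); i=1+st[1:,4].argmax()
    print(k,st[i,4],ce[i].round(1),plane([ce[i]],.057).round(4))
```

```text
lid (214, 168) c [607.9 226.8] yaw 22.6 size [91.  54.8] raw [93.9 56.5]
width 20.0 f [-0.4 -0.5  4.6]
z above seat mm -0.16 df [-3.5  0.7 24.4] t 75.3
white 88 [405.4 224.5] [[ 0.4528 -0.2372]]
yellow 95 [427.3 219.2] [[ 0.464  -0.2897]]
blue 98 [411.1 246.8] [[ 0.4001 -0.2481]]
green 7 [428.7 242. ] [[ 0.4102 -0.2902]]
```

View pics/s6.png

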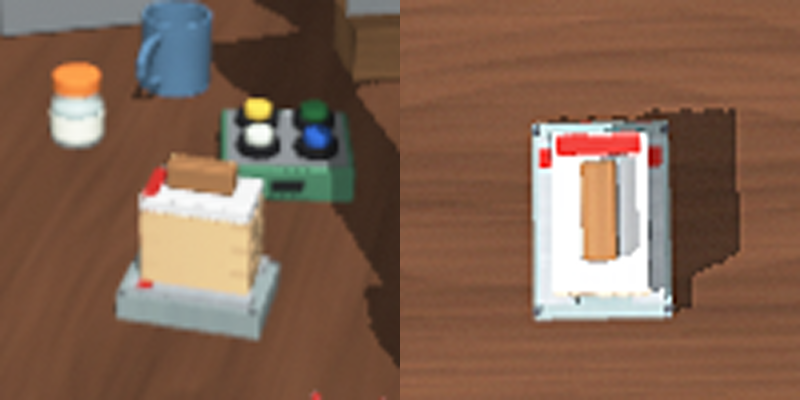

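Lid is seated, red over red, stack square. The key grid is consistent (54 mm sides); green is shaded, so I complete the square from the other three. Pressing with force feedback.

Run:
```python
from h import *
K={"white":np.array([.4528,-.2372]),"yellow":np.array([.464,-.2897]),"blue":np.array([.4001,-.2481])}
K["green"]=K["yellow"]+K["blue"]-K["white"]
arm.grip(0.0); R=Rdown(11.7); last=None
for k in ["white","yellow","yellow","blue","green"]:
    if k!=last: arm.move_to([*K[k],.10-DZ],R); arm.move_l([*K[k],.062-DZ],feed=.1)
    last=k; arm.sleep(.2); f0=arm.current_force()[2]; tr=[]
    for z in np.arange(.058,.0485,-.001):
        arm.move_l([*K[k],z-DZ],feed=.03); f=arm.current_force()[2]-f0; tr.append(round(f,1))
        if f>7: break
    print(k,"tip",round((arm.current_ee_pos()[2]+DZ)*1000,1),tr)
    arm.move_l([*K[k],.063-DZ],feed=.05); arm.sleep(.4)
    if k in("white","yellow") and len(tr)>0: pass
    arm.move_l([*K[k],.10-DZ],feed=.1) if k!="yellow" else None
    if k=="yellow" and False: pass
print(arm.current_t())
```

```text
white tip 50.7 [np.float64(0.1), np.float64(0.7), np.float64(2.5), np.float64(3.0), np.float64(3.1), np.float64(4.4), np.float64(4.7), np.float64(5.1), np.float64(22.0)]
yellow tip 50.7 [np.float64(-0.1), np.float64(-1.4), np.float64(1.8), np.float64(1.9), np.float64(2.8), np.float64(3.4), np.float64(3.5), np.float64(5.0), np.float64(19.9)]
yellow tip 50.7 [np.float64(0.8), np.float64(1.1), np.float64(2.4), np.float64(2.9), np.float64(2.8), np.float64(4.1), np.float64(4.0), np.float64(4.5), np.float64(21.1)]
blue tip 50.6 [np.float64(-0.5), np.float64(-0.0), np.float64(1.1), np.float64(2.1), np.float64(2.5), np.float64(3.6), np.float64(4.0), np.float64(4.2), np.float64(24.2)]
green tip 50.7 [np.float64(0.5), np.float64(0.7), np.float64(2.9), np.float64(3.9), np.float64(4.1), np.float64(4.9), np.float64(4.7), np.float64(5.7), np.float64(22.1)]
101.2833
```

All five presses bottomed out with the expected force curve. Final look, then hand in.

Run:
```python
from h import *
up(.2); arm.move_to([.146,-.608,.2],Rdown(0))
t=arm.snapshot("top"); s=arm.snapshot("side"); print(np.round(arm.current_force(),1),arm.current_t())
v=np.hstack([cv2.resize(t[110:270,130:510],(500,210)),cv2.resize(s[120:260,230:390],(240,210))])
cv2.imwrite("pics/end.png",v[:,:,::-1])
fit(t,"lid",(315,215),.108,.096,90,54,28)
```

```text
[-0.2 -0.3  0.2] 103.525
lid (315, 215) c [463.9 -23.3] yaw -0.5 size [95.7 76.5] raw [95.8 76.5]
```

View pics/end.png

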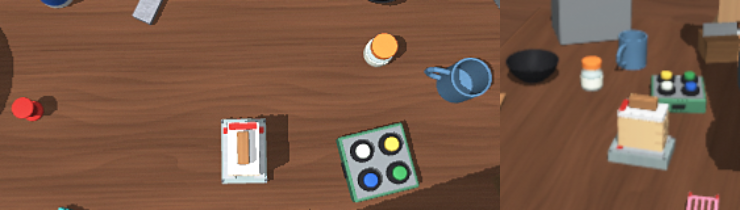

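The stack stands square, the keys are up, and the jar, spool and mug are where they started.

```bash
python3 -c "
from rig import arm
arm.sign_off(); print(arm.current_t())"
```

```text
the job is handed in; nothing more can be done
the job is handed in; nothing more can be done
```

I stacked all three wooden moulds on the press bed and seated the lid on top, red end over red end. I then keyed in white, yellow, yellow, blue, green and handed the job in at about 104 s.

- **Seating:** the three moulds and the lid each stopped within about 0.5 mm of their seated height, with side forces of 3.5 N or less.
- **Keys:** every press bottomed out at a tip height of about 51 mm. The force rose to about 5 N over the travel, then jumped to 20–24 N at the stop. I lifted clear of the key after each press.
- **Final pictures:** the stack stands square, all keys are up, and the jar, spool and mug are by eye where they were. The pink and turquoise look-alikes were not touched.

**What failed or disagreed**
- **Missed grasp:** my first grasp closed on air because the real fingertips sit about 24 mm above the reported tool point. Touching a mould top and the table gave the same offset, so I corrected for it. The mould-top touch was a light press (about 5 N) that did not move the mould.
- **Camera fits:** my last rectangle fit of the lid merged it with the bed (95.7 x 76.5 mm), and so did the one on the first seated mould. I relied on contact heights and the pictures for both. For one mould I corrected its y position by 4 mm, because a shaded side had been left out of the fit.

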